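Hold a sprung centre punch on the hole mark through a drill guide

TASK

Take the centre punch (the slim plain steel one) out of the tool block, pass its shaft down through the hole of the drill guide and hold its tip on the chalk cross on the sloping blue panel, square to the panel's face, pressing gently so that the sprung nose is pushed about half-way in. Finish like that: still gripping the punch and keeping up the light push, without letting go. Leave the other things where they are.

Things in the scene. Friction and masses are not known exactly. Their poses are not given: they have to be found in the camera images.
- punch_grip (a point): Centre of the loose centre punch's handle; z along its axis, from tip to handle top (up at the start). Plain steel tool, 150 mm long, 0.15 kg: dark cylindrical handle 24 mm in diameter, 60 mm tall, with fine bright rings; below it a shaft 10 mm in diameter, 72 mm long; then a round-ended sprung nose, 6 mm in diameter, standing out 18 mm. At the start the handle's centre is 130 mm above the table.
- punch_tip (a point): Point of the punch's sprung nose, on the tool's axis: 120 mm from the handle's centre with the nose out, nearer by what nose reads.
- nose (a joint): How far the nose is pushed into the punch, m: 0 fully out, 0.016 fully in. Its spring gives 2 N as it starts to move and 0.4 N more per mm (about 5 N half-way, 8.4 N fully in).
- punch: The centre punch as a whole; origin on its axis at the handle's underside, 30 mm below the handle's centre; z to the handle's top. At the start it hangs upright in any one of the tool block's three holes, the handle's underside resting on the block's top; it comes out straight up and needs 95 mm of lift.
- panel: Blue painted sheet-steel panel, 180 x 180 mm, fixed on two timber bearers, with a small dark hole near each corner. It slopes 15 degrees: the low edge faces the robot side (its own -x), the high edge is away from it. Origin on the table under the panel's middle, x level towards the high side, z up.
- mark (a point): Middle of the pale chalk cross on the panel's upper face, below the guide's hole, 62 mm above the table. z is the outward normal of the face (15 degrees from vertical, towards the low edge), x runs up the slope, y across it. The cross's lines are 110 mm along x and 130 mm along y and show beyond the guide.
- guide: Drill guide, fixed: bright steel plate 36 (up the slope) x 74 (across) x 8 mm, parallel to the panel, on two round posts 28 mm either side of the hole, across the slope; the plate's underside is 45 mm and its top 53 mm from the panel's face. The nuts on the posts stand 5 mm above the plate. Same origin and axes as panel.
- guide_hole (a point): Centre of the guide's hole at the plate's top face, 53 mm from the mark along the panel's normal; the round hole is 17 mm across and goes through the 8 mm plate square to the panel. z as for mark (out of the panel), x up the slope, y across.
- block: Fixed wooden tool block, 60 x 220 x 100 mm (x, y, z), origin under its middle. Three 14 mm holes go down through it, on its middle line at y = -75, 0 and +75 mm; each holds one tool.
- screwdriver_mid (a point): Middle of the handle of a screwdriver in the block: bulging black plastic handle, 34 mm at the widest, 70 mm tall (top 170 mm above the table). Leave alone.
- stubby_mid (a point): Middle of the handle of a stubby driver in the block: thick grey plastic handle, 40 mm in diameter, 42 mm tall (top 142 mm above the table). Leave alone.
- tape_mid (a point): Middle of a grey tape measure, 66 x 36 x 62 mm, standing on the table. Leave alone.
- jar_mid (a point): Middle of a glass jar with a steel lid, 60 mm in diameter, 75 mm tall. Leave alone.
- drill_mid (a point): Middle of the motor housing of a cordless drill lying on its side at the back, some 230 x 250 x 70 mm. Leave alone.
- level_mid (a point): Middle of an aluminium spirit level lying flat, 40 x 300 x 24 mm. Leave alone.
There are look-alikes about, which are no part of the job. What is shaped like the punch but green is not meant.

How it is judged:
By the outcome, as a careful person would: the job done as asked, in the order asked, and still so for the second after the job is handed in, while the arm keeps its last pose, push and grip.
It also fails if it takes over 42 s, if anything falls off the work surface, if the arm or the gripper's body presses on something with over 40 N, if the wrist force passes 120 N, or if a joint passes its speed limit or range.

ROBOT

A 7-joint arm with a two-finger parallel gripper is mounted at the origin on the work surface. World frame = base frame: x ahead of the robot, y to its left, z up, the work surface at z = 0. Lengths are in m, angles in rad, forces in N, time in s.
With the tool pointing down it reaches from about 0.375 to 0.925 m from the base axis. Payload 3.1 kg.
Tool frame: the origin (TCP) lies between the finger pads; the fingertips stand 14 mm ahead of it and the grasp point (between the pads) lies 5 mm behind it; z points along the fingers, y is the line along which they close (so a half turn about z gives the same grasp; the last joint's range is limited). The gripper opens to 85 mm and grips with 20 to 120 N. Pads are 22 mm wide; open, the fingers measure 114 mm over their backs; the gripper's body (76 mm by 85 mm) begins 54 mm behind the grasp point. The pads swing forward as they close: fully open they stand 13 mm farther back than shut.
Start: joints at [-1.217, 0.383, 0.044, 1.598, -0.018, 1.161, -0.05], TCP at [0.284, 0.585, 0.245] pointing down, gripper open.
Joint ranges: [-2.61, 2.61], [-0.41, 2.15], [-1.48, 1.57], [0, 2.5], [-1.57, 4.71], [0.05, 1.97], [-2.85, 2.85]. Speed limits (rad/s): [2.79, 2.79, 3.14, 3.14, 3.14, 3.14, 3.14].

INTERFACE

Orientations are given as a unit quaternion [x, y, z, w].
In Python, from station import env gives the robot as it stands.
- The arm moves only by the shell command python3 -m jog 'ROWS' [FORCE]. ROWS is JSON, a list of rows, each a list of 3 entries, a list of its own where there are three numbers: the shift along the tool's x, y, z in mm, then the turn about the tool's z in rad, then the opening in per cent of the stroke, from 0 (shut) to 100 (fully open). A call has 1 to 12 rows; each row shifts and turns the commanded pose from where the row before left it, along the tool's axes as they then stand; what a row does not reach is not made up. A row lasts 1/10 s, in which the tool goes at most 50 mm and 8.59 degrees, less where a joint would pass 70% of its speed; a pose out of reach is approached as far as the arm can. A call is refused whole if a number of a shift passes 50 or a number of a turn 0.15, either way. A call with a gripper value outside its range is refused whole. The fingers move at their own pace and stop on an object; FORCE is the grip in N (left out, the last holds). Time passes only in rows, so rows that do not move let the fingers close. It gives the time, the measured TCP pose, the force, the opening and the grip force at its end, in the units of the state.
- env.sense(): the state, without advancing time (a new reading comes with each control period).
- env.get_image(name): name is "scene" or "side" or "wrist"; returns a dict with "frame" (420x560x3 uint8, red, green, blue), "mtx" (3x3 intrinsics, pixels), "distortion" ([k1, k2, p1, p2, k3] as OpenCV has them; the pictures are not rectified), "rvec" (rotation vector, rad) and "tvec" (3), from world to camera coordinates, as OpenCV has them; the wrist camera has in their place "T_tool_cam" (4x4, takes a point from camera to tool coordinates, whose origin is the TCP and whose axes are the flange's). Camera axes: x right, y down, z forward; pixel columns grow to the right and rows downward; lengths in m; the calibration is good to about 2 mm. A picture is of the moment at which its call begins: read the wrist's pose just before it. There is no depth.
- env.hand_in(): hands the job in; it is judged then, once.
The state is a dict: "time_s": time; "joints": joint angles; "qvel": joint speeds; "joint_efforts": joint torques, N m; "tcp_pos": TCP position; "orientation": TCP orientation; "wrist_force": force on the tool from outside, world axes, zero at the start; "ft_torque": the same for the moment, N m; "grip_width": opening from 0.0 (shut) to 1.0 (fully open); "grip_force": force on a finger pad.
Only numpy, scipy, OpenCV 4.12 (cv2) and the standard library are available. Lean on these libraries where they do the work, as an engineer would, in place of code of your own. Each camera call takes 0.05 s, during which the arm holds its last target. There are 200 camera calls.

## Working session

There is one attempt and no reset: what is moved stays moved. The work goes in short steps, Python scripts to look and compute and a shell command to move; the robot and the scene stay as the last step left them, time stands still between calls to the robot, and variables do not carry over. Pictures are saved under pics/ and viewed, at most 10 in all, crops included, and the job is handed in when it is done.

```bash
ls; mkdir -p pics; cat > h.py <<'E'
import numpy as np, cv2
from scipy.spatial.transform import Rotation as R
from station import env
def cam(name):
    s=env.sense(); im=env.get_image(name)
    if name=="wrist":
        T=np.eye(4); T[:3,:3]=R.from_quat(s["orientation"]).as_matrix(); T[:3,3]=s["tcp_pos"]
        M=T@np.array(im["T_tool_cam"])
    else:
        M=np.eye(4); r=cv2.Rodrigues(np.array(im["rvec"],float))[0]; M[:3,:3]=r.T; M[:3,3]=-r.T@np.array(im["tvec"],float).ravel()
    return dict(f=im["frame"],K=np.array(im["mtx"],float),d=np.array(im["distortion"],float),M=M)
def ray(c,uv):
    p=cv2.undistortPoints(np.array([[uv]],float),c["K"],c["d"]).ravel()
    v=c["M"][:3,:3]@np.array([p[0],p[1],1]); return c["M"][:3,3],v/np.linalg.norm(v)
def onz(c,uv,z):
    o,v=ray(c,uv); return o+v*(z-o[2])/v[2]
def tri(rs):
    A=sum(np.eye(3)-np.outer(v,v) for o,v in rs); b=sum((np.eye(3)-np.outer(v,v))@o for o,v in rs)
    return np.linalg.solve(A,b)
def proj(c,P):
    Mi=np.linalg.inv(c["M"]); return cv2.projectPoints(np.array([P],float),cv2.Rodrigues(Mi[:3,:3])[0],Mi[:3,3],c["K"],c["d"])[0].ravel()
def save(n,f,s=1):
    cv2.imwrite("pics/"+n,cv2.cvtColor(cv2.resize(f,None,fx=s,fy=s,interpolation=cv2.INTER_CUBIC),cv2.COLOR_RGB2BGR))
E
python3 - <<'E'
from h import *
import pickle
a={n:cam(n) for n in("scene","side")}
pickle.dump(a,open("a.pkl","wb"))
for n in a: print(n,a[n]["M"][:3,3],a[n]["M"][:3,2])
save("both.png",np.vstack([a["scene"]["f"],a["side"]["f"]])[:, :],0.71)
save("scene.png",a["scene"]["f"],1.4);save("side.png",a["side"]["f"],1.4)
s=env.sense();print(s["tcp_pos"],s["orientation"],s["wrist_force"],s["grip_width"],s["time_s"])
E
```

```text
pics
scene [0.98447294 0.45851261 0.94772793] [-0.35271033 -0.51291993 -0.78262927]
side [ 0.36639888 -0.84966132  0.85649315] [ 0.20116556  0.69099669 -0.69430252]
[0.2834194  0.58402856 0.24400144] [ 2.23951553e-01  9.74599536e-01 -1.18282012e-03 -2.17332013e-04] [-0.00248024 -0.78285193 -0.08806391] 0.9981522582056762 0.1
```

View pics/scene.png

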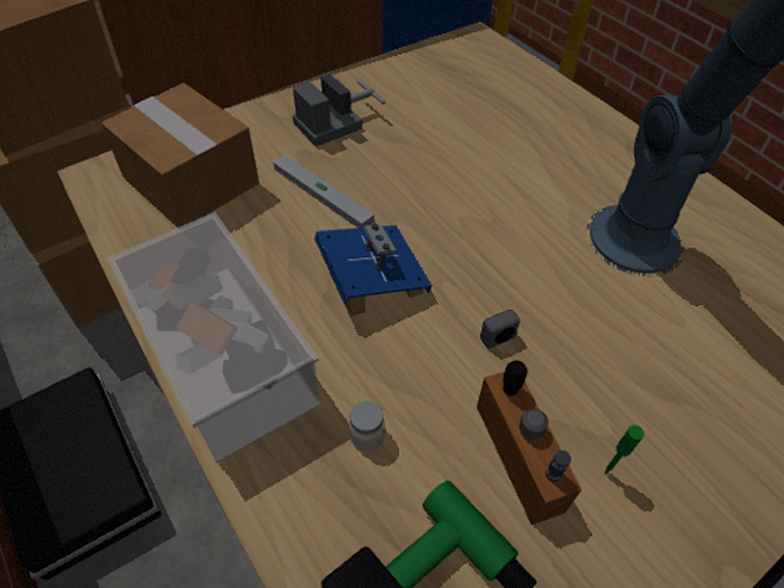

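View pics/side.png

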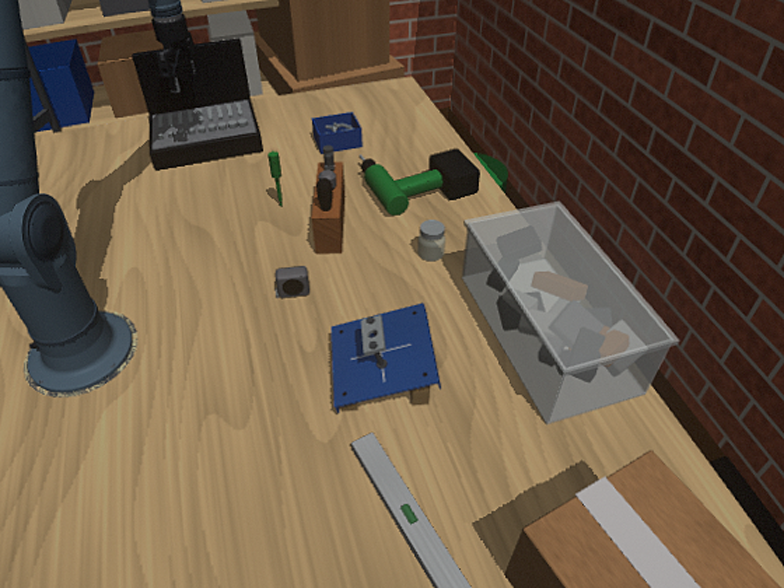

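Candidates for the punch, in scene.png pixels: the slim grey tool in the block at (560,463), the stubby at (534,424), the black screwdriver at (515,378) and the green look-alike at (630,440). The one at (560,463) fits the description. I'll check it in a close crop and measure positions.

```bash
python3 - <<'E'
from h import *
import pickle
a=pickle.load(open("a.pkl","rb"))
c=a["scene"]["f"][240:380,330:430]; d=a["side"]["f"][90:190,200:270]
g=a["scene"]["f"][150:230,215:320]; k=a["side"]["f"][210:300,225:325]
f=lambda i:cv2.resize(i,(390,290),interpolation=cv2.INTER_CUBIC)
save("crop.png",np.vstack([np.hstack([f(c),f(d)]),np.hstack([f(g),f(k)])]))
S,D=a["scene"],a["side"]
q=lambda x,y:(x/1.4,y/1.4)
# approx: punch handle top centre
print("punch top",tri([ray(S,q(563,455)),ray(D,q(328,149))]),onz(S,q(563,455),.16),onz(D,q(328,149),.16))
print("stubby",onz(S,q(534,415),.142),onz(D,q(327,172),.142))
print("screw",onz(S,q(515,366),.17),onz(D,q(325,180),.17))
# panel mask
for n in a:
    hsv=cv2.cvtColor(a[n]["f"],cv2.COLOR_RGB2HSV); m=cv2.inRange(hsv,(100,120,40),(125,255,255))
    cs=cv2.findContours(m,cv2.RETR_EXTERNAL,cv2.CHAIN_APPROX_SIMPLE)[0]
    for x in sorted(cs,key=cv2.contourArea)[-3:]: print(n,cv2.contourArea(x),cv2.approxPolyDP(cv2.convexHull(x),6,True).reshape(-1,2).tolist())
E
```

```text
punch top [0.57735313 0.30830383 0.15707054] [0.57656707 0.30954295 0.16      ] [0.5780958  0.30127652 0.16      ]
stubby [0.5587442  0.23475923 0.142     ] [0.55973389 0.23677519 0.142     ]
screw [0.54150376 0.16451608 0.17      ] [0.5414604  0.16600741 0.17      ]
scene 2.0 [[272, 171]]
scene 8.0 [[266, 177], [270, 182]]
scene 2341.0 [[282, 161], [306, 206], [246, 216], [226, 166]]
side 533.0 [[251, 80], [257, 104], [229, 109], [223, 85]]
side 1585.0 [[54, 28], [63, 86], [43, 90], [20, 34]]
side 3321.5 [[301, 217], [313, 273], [241, 294], [237, 233]]
```

View pics/crop.png

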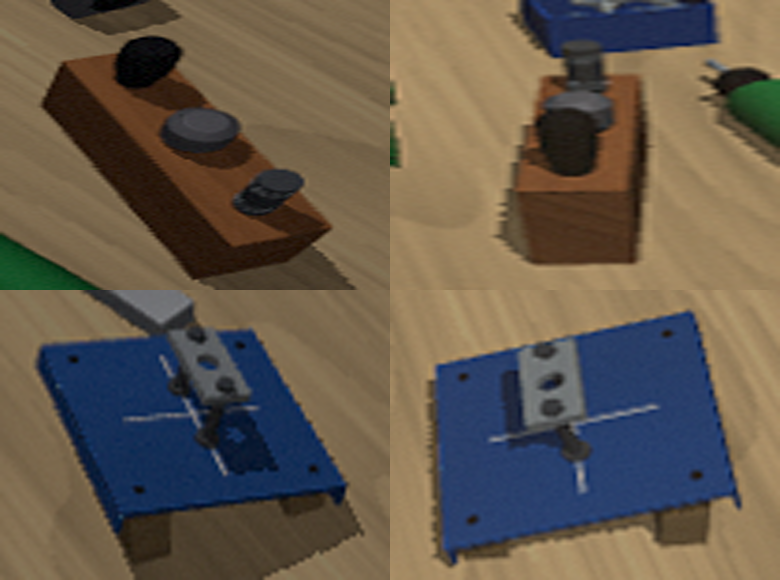

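The upper two crops show the punch: slim, dark steel, ringed, in the end hole of the block at scene px (398,325). The lower two show the guide hole at scene (271,170) and side (266,238), plus the four corner holes of the panel. Next I triangulate these.

```bash
python3 - <<'E'
from h import *
import pickle, itertools
a=pickle.load(open("a.pkl","rb")); S,D=a["scene"],a["side"]
s=lambda x,y:(215+x*105/390,150+(y-290)*80/290)
d=lambda x,y:(225+(x-390)*100/390,210+(y-290)*90/290)
sh=[s(*p) for p in[(73,360),(249,338),(313,468),(139,490)]]; dh=[d(*p) for p in[(463,377),(667,334),(696,475),(472,520)]]
print("hole",tri([ray(S,s(208,362)),ray(D,d(550,381))]), onz(S,s(208,362),.1132),onz(D,d(550,381),.1132))
P=[]
for p in sh:
    a1=onz(S,p,.062)
    j=min(range(4),key=lambda j:np.linalg.norm(onz(D,dh[j],.062)-a1)); X=tri([ray(S,p),ray(D,dh[j])]); P.append(X); print(X,j)
P=np.array(P); c=P.mean(0); print("centre",c); U,_,V=np.linalg.svd(P-c); n=V[2]*np.sign(V[2][2]); print("n",n,np.degrees(np.arccos(n[2])),"yaw x",np.degrees(np.arctan2(-n[1],-n[0])))
for i in range(4): e=P[(i+1)%4]-P[i]; print(np.linalg.norm(e),np.degrees(np.arctan2(e[1],e[0])))
from scipy.spatial.transform import Rotation as R
q=env.sense()["orientation"]; print(R.from_quat(q).as_matrix())
w=cam("wrist"); print(w["M"][:3,3]); save("wrist0.png",w["f"])
print(np.linalg.norm(S["M"][:3,3]-[.58,.31,.16]))
E
```

```text
hole [ 0.53178283 -0.21950059  0.11032201] [ 0.53360441 -0.21724952  0.1132    ] [ 0.53091036 -0.22178451  0.1132    ]
[ 0.59702561 -0.30358541  0.07729112] 2
[ 0.45986317 -0.2775295   0.04597335] 3
[ 0.49231553 -0.14012248  0.04200456] 0
[ 0.62519322 -0.16690041  0.07745493] 1
centre [ 0.54359938 -0.22203445  0.06068099]
n [-0.22755055  0.06391987  0.97166609] 13.671672875673556 yaw x -15.690268362151318
0.14308475862145092 169.2440307017579
0.14124304324535433 76.71156507365912
0.14010805430558565 -11.393819376876799
0.13955727180201288 -101.64432266438374
[[-8.99691309e-01  4.36525645e-01 -9.53412166e-04]
 [ 4.36526674e-01  8.99688606e-01 -2.20820821e-03]
 [-1.06165450e-04 -2.40289557e-03 -9.99997107e-01]]
[0.20930578 0.61996667 0.37187169]
0.897869509281436
```

```bash
python3 -m jog '[[[-32,-10,0],0,50],[[-32,-10,0],0,50],[[-32,-10,0],0,50],[[-32,-10,0],0,50],[[-32,-10,0],0,50],[[-32,-10,0],0,50],[[-32,-10,0],0,50],[[-32,-10,0],0,50],[[-32,-10,0],0,50],[[-32,-10,0],0,50],[[-32,-10,0],0,50],[[-32,-10,0],0,50]]' 40
python3 -m jog '[[[0,0,0],-0.104,50],[[0,0,0],-0.104,50],[[0,0,0],0,50],[[0,0,0],0,50]]'
python3 - <<'E'
from h import *
w=cam("wrist"); s=env.sense(); print(s["tcp_pos"],s["orientation"],s["grip_width"],s["wrist_force"])
for P in [(.5775,.3082,.16),(.559,.2358,.142)]: print(proj(w,P))
import pickle; pickle.dump(w,open("w1.pkl","wb")); save("w1.png",w["f"],1.2)
E
```

```text
time_s: 1.35
tcp_pos: [0.5774, 0.3081, 0.2448]
orientation: [0.224, 0.975, -0.0, -0.0]
wrist_force: [1.7, 0.6, 0.3]
grip_width: 0.5
grip_force: 0.0
time_s: 1.75
tcp_pos: [0.5765, 0.3093, 0.2448]
orientation: [0.122, 0.992, -0.0, -0.0]
wrist_force: [-0.4, 0.6, -1.0]
grip_width: 0.503
grip_force: 0.0
[0.57643249 0.30949341 0.24496065] [ 1.22121359e-01  9.92515125e-01 -1.37143833e-04 -2.84787758e-04] 0.4982264761556541 [ 0.37505649 -0.5217329  -0.13121398]
[282.24285458 230.50532634]
[179.09592002 220.96664614]
```

View pics/w1.png

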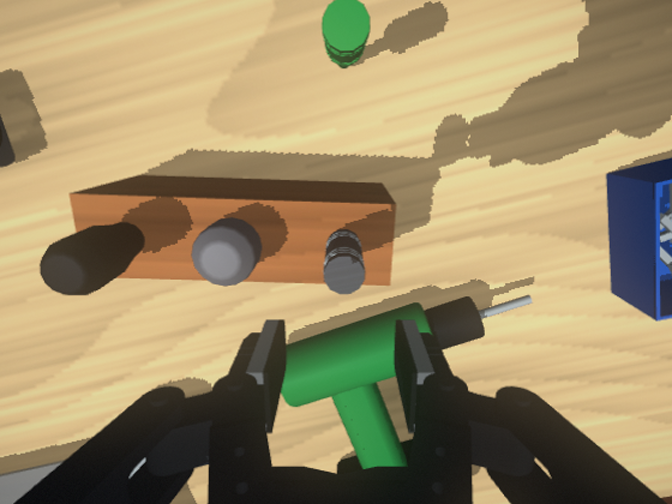

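The wrist view shows the punch with its rings in the right-hand hole, top centre at about (345,273) (287,227 unscaled). The stubby is at (224,258) and the screwdriver lies to its left.

```bash
python3 - <<'E'
from h import *
import pickle
w=pickle.load(open("w1.pkl","rb"))
a=onz(w,(345/1.2,273/1.2),.16);b=onz(w,(226/1.2,260/1.2),.142);c=onz(w,(70/1.2,270/1.2),.17);bb=onz(w,(342/1.2,250/1.2),.1)
print(a,b,c,bb); e=a-b; print(np.degrees(np.arctan2(e[1],e[0])))
s=env.sense(); Rm=R.from_quat(s["orientation"]).as_matrix(); print(Rm.T@(np.array([a[0],a[1],.127])-s["tcp_pos"])*1000)
E
```

```text
[0.57625436 0.31216181 0.16      ] [0.55749518 0.24335037 0.142     ] [0.53547523 0.1723759  0.17      ] [0.58135397 0.30946163 0.1       ]
74.75075622219204
[  0.75694419   2.58594369 117.960194  ]
```

```bash
python3 -m jog '[[[0,0.5,30],0,50],[[0.5,0.5,30],0,50],[[0,0,30],0,50],[[0,0,28],0,50],[[0,0,0],0,50],[[0,0,0],0,15],[[0,0,0],0,15],[[0,0,0],0,15],[[0,0,0],0,15],[[0,0,0],0,15],[[0,0,0],0,15]]' 30
python3 -m jog '[[[0,0,-16],0,15],[[0,0,-25],0,15],[[0,0,-25],0,15],[[0,0,0],0,15],[[0,0,0],0,15]]'
```

```text
time_s: 2.9
tcp_pos: [0.5771, 0.3106, 0.1283]
orientation: [0.122, 0.993, 0.0, 0.001]
wrist_force: [-0.6, -0.0, 1.8]
grip_width: 0.27
grip_force: 30.0
time_s: 3.4
tcp_pos: [0.5799, 0.3118, 0.1993]
orientation: [0.122, 0.993, 0.003, 0.004]
wrist_force: [-1.6, -2.0, 14.8]
grip_width: 0.275
grip_force: 31.3
```

```bash
python3 -m jog '[[[0,0,0],0,15],[[0,0,0],0,15],[[0,0,0],0,15]]'; python3 - <<'E'
from h import *
a,b,w=cam("scene"),cam("side"),cam("wrist")
s=env.sense(); print(s["tcp_pos"],s["wrist_force"],s["ft_torque"])
u=proj(a,s["tcp_pos"]).astype(int);v=proj(b,s["tcp_pos"]).astype(int);print(u,v)
f=lambda i:cv2.resize(i,(390,390),interpolation=cv2.INTER_CUBIC)
cr=lambda c,u:f(c["f"][max(0,u[1]-60):u[1]+60,max(0,u[0]-60):u[0]+60])
save("lift.png",np.hstack([cr(a,u),cr(b,v)]))
E
```

```text
time_s: 3.7
tcp_pos: [0.5769, 0.3103, 0.1941]
orientation: [0.122, 0.993, 0.0, 0.0]
wrist_force: [-0.7, -0.0, -1.6]
grip_width: 0.272
grip_force: 30.1
[0.57584541 0.30989283 0.19205915] [ 0.57094093 -0.201689   -0.98307808] [-0.02333907 -0.06771053  0.01165556]
[406 317] [232  96]
```

View pics/lift.png

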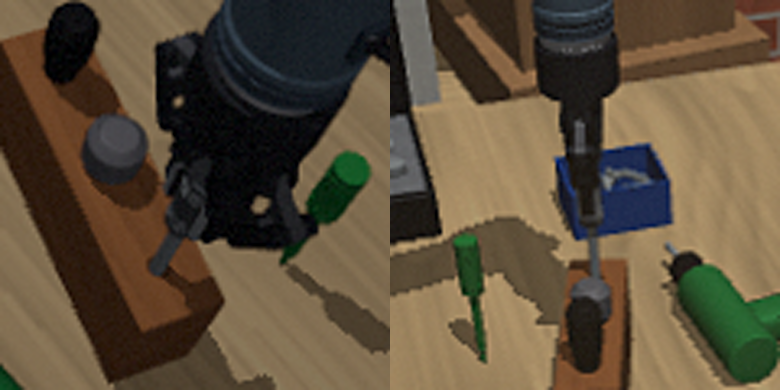

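The left half shows the shaft still entering its block hole and the punch gripped cleanly. The transient force has settled to the tool's weight. Now I pivot the punch in the pads against the rim of the hole, leaning it towards the robot (tool +x).

```bash
python3 -m jog '[[[3,0,0],0,15],[[3,0,0],0,15],[[3,0,0],0,15],[[3,0,0],0,15],[[3,0,0],0,15],[[0,0,0],0,15]]' 20
python3 -m jog '[[[3,0,0],0,15],[[3,0,0],0,15],[[3,0,0],0,15],[[3,0,0],0,15],[[2,0,0],0,15],[[0,0,0],0,15],[[0,0,0],0,15]]'
```

```text
time_s: 4.45
tcp_pos: [0.5618, 0.3141, 0.1934]
orientation: [0.121, 0.993, 0.0, 0.0]
wrist_force: [3.4, -0.4, -2.9]
grip_width: 0.272
grip_force: 30.2
time_s: 5.15
tcp_pos: [0.5483, 0.3174, 0.1935]
orientation: [0.122, 0.993, 0.0, -0.0]
wrist_force: [3.8, 0.4, -2.3]
grip_width: 0.274
grip_force: 30.5
```

```bash
python3 -m jog '[[[2.7,0,-10],0,15],[[5.4,0,-20],0,15],[[2.7,0,-30],0,15],[[0,0,-30],0,15],[[0,0,0],0,15],[[0,0,0],0,15],[[0,0,0],0,15],[[0,0,0],0,15]]' 50
python3 - <<'E'
from h import *
a,b=cam("scene"),cam("side")
s=env.sense(); print(s["tcp_pos"],s["orientation"],s["wrist_force"])
import pickle; pickle.dump((a,b,s),open("t1.pkl","wb"))
u=proj(a,s["tcp_pos"]).astype(int);v=proj(b,s["tcp_pos"]).astype(int);print(u,v)
f=lambda i:cv2.resize(i,(390,390),interpolation=cv2.INTER_CUBIC)
cr=lambda c,u:f(c["f"][u[1]-20:u[1]+70,u[0]-45:u[0]+45])
save("tilt.png",np.hstack([cr(a,u),cr(b,v)]))
E
```

```text
time_s: 5.95
tcp_pos: [0.5364, 0.3193, 0.2809]
orientation: [0.121, 0.993, -0.002, -0.002]
wrist_force: [0.4, -0.1, -2.1]
grip_width: 0.267
grip_force: 49.5
[0.53700348 0.31943544 0.28148247] [ 0.12158221  0.99257967 -0.00113847 -0.00144137] [ 0.06183739 -0.71233699 -1.89886993]
[439 288] [216  70]
```

View pics/tilt.png

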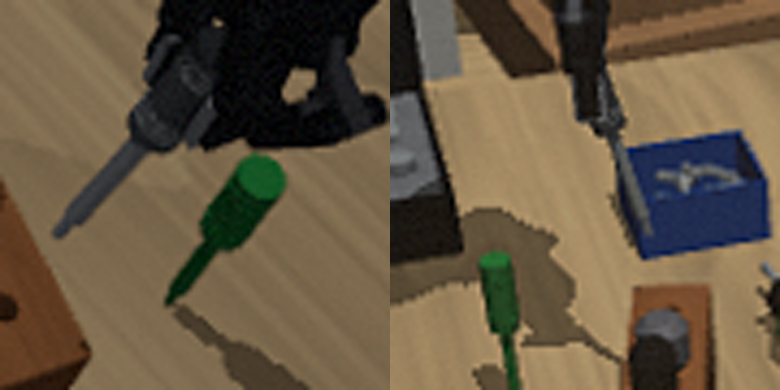

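The punch is clear of the block and leaning. In the scene crop the tip is at (60,234) and the shaft's upper end at (142,139). In the side crop they are at (648,232) and (612,130).

```bash
python3 - <<'E'
from h import *
import pickle
a,b,s=pickle.load(open("t1.pkl","rb")); k=90/390
A=lambda x,y:(439-45+x*k,288-20+y*k); B=lambda x,y:(216-45+(x-390)*k,70-20+y*k)
T=tri([ray(a,A(60,234)),ray(b,B(648,232))]); U=tri([ray(a,A(142,139)),ray(b,B(612,130))])
Rm=R.from_quat(s["orientation"]).as_matrix(); g=np.array(s["tcp_pos"])-.005*Rm[:,2]
for n,P in(("tip",T),("up",U)): print(n,P,"tool",Rm.T@(P-s["tcp_pos"])*1000)
d=Rm.T@(U-T); print("angle xz",np.degrees(np.arctan2(d[0],-d[2])),"yz",np.degrees(np.arctan2(d[1],-d[2])),np.linalg.norm(d))
# plane method: plane through grip, normal tool y
for c,f,t,u in((a,A,(60,234),(142,139)),(b,B,(648,232),(612,130))):
    L=[]
    for p in(t,u):
        o,v=ray(c,f(*p)); n=Rm[:,1]; L.append(Rm.T@(o+v*((g-o)@n)/(v@n)-s["tcp_pos"])*1000)
    d=L[1]-L[0]; print(L,np.degrees(np.arctan2(d[0],-d[2])))
E
```

```text
tip [0.56769553 0.31225911 0.1667956 ] tool [-31.81304181   0.74297839 114.60347976]
up [0.55094745 0.31683913 0.24881095] tool [-14.24276145   0.93122113  32.632493  ]
angle xz 12.098144530333219 yz 0.13157698873550522 0.08383312506479554
[array([-2.92769105e+01, -1.83738693e-14,  1.17185166e+02]), array([-1.34707668e+01,  2.22817760e-14,  3.53515400e+01])] 10.932045077233798
[array([-3.29551045e+01, -1.95584311e-13,  1.14742539e+02]), array([-1.37650350e+01, -2.55568259e-13,  3.18284311e+01])] 13.031381458821008
```

```bash
cat > ang.py <<'E'
from h import *
def axis(c,s,p0,p1,half=7,thr=None):
    """fit shaft centreline between pixels p0(upper),p1(lower); returns tool-frame x,z points on grip plane & angle"""
    g=cv2.cvtColor(c["f"],cv2.COLOR_RGB2GRAY).astype(np.float32); p0,p1=np.array(p0),np.array(p1)
    d=(p1-p0)/np.linalg.norm(p1-p0); n=np.array([-d[1],d[0]]); C=[]
    t=np.arange(-half,half+.01,.25)
    for k in np.linspace(0,1,25):
        q=p0+k*(p1-p0)+t[:,None]*n
        v=cv2.remap(g,q[:,0].astype(np.float32).reshape(1,-1),q[:,1].astype(np.float32).reshape(1,-1),cv2.INTER_LINEAR).ravel()
        bg=(v[:6].mean()+v[-6:].mean())/2; w=np.clip(bg-v-0.3*(bg-v.min()),0,None); w[np.abs(t)>5.5]=0
        C.append(p0+k*(p1-p0)+n*(w@t)/w.sum())
    C=np.array(C,np.float32); vx,vy,x0,y0=cv2.fitLine(C,cv2.DIST_HUBER,0,.01,.01).ravel()
    res=np.abs((C-[x0,y0])@[-vy,vx]).max()
    Rm=R.from_quat(s["orientation"]).as_matrix(); L=[]
    for q in(C[0],C[-1]):
        q=np.array([x0,y0])+((q-[x0,y0])@[vx,vy])*np.array([vx,vy]); o,v=ray(c,q); m=Rm[:,1]
        L.append(Rm.T@(o+v*((np.array(s["tcp_pos"])-o)@m)/(v@m)-s["tcp_pos"])*1000)
    e=L[0]-L[1]; th=np.arctan2(e[0],-e[2])
    print("angle",np.degrees(th),"x at z=-4:",L[0][0]+(L[0][2]+4)*np.tan(th),"x at 112:",L[0][0]-(112-L[0][2])*np.tan(th),"res px",res)
E
python3 - <<'E'
from ang import *
import pickle
a,b,s=pickle.load(open("t1.pkl","rb")); k=90/390
A=lambda x,y:(439-45+x*k,288-20+y*k); B=lambda x,y:(216-45+(x-390)*k,70-20+y*k)
axis(a,s,A(135,149),A(80,211)); axis(b,s,B(618,150),B(638,205))
axis(a,s,A(131,153),A(84,206),6)
E
```

```text
angle 13.329781925564376 x at z=-4: -4.463869263134532 x at 112: -31.948780419708264 res px 0.15335463
angle -3.7904276524394547 x at z=-4: -31.276709197687524 x at 112: -23.59146298180356 res px 2.3684268
angle 13.739608521940584 x at z=-4: -3.9511566558926887 x at 112: -32.31387893792683 res px 0.16353646
```

```bash
python3 -m jog '[[[0,0,-20],0,15],[[0,-10,-20],0,15],[[-6,-32,0],0,15],[[-7,-40,0],0,15],[[-7,-40,0],0,15],[[-7,-40,0],0,15],[[-7,-40,0],0,15],[[-7,-40,0],0,15],[[-7,-40,0],0,15],[[-7,-40,0],0,15],[[-7,-40,0],0,15],[[-7,-40,0],0,15]]' 60
python3 -m jog '[[[-7,-40,0],0,15],[[-7,-40,0],0,15],[[-7,-32,0],0,15],[[-6,-12,0],-0.038,15],[[0,0,20],0,15],[[0,0,25],0,15],[[0,0,20],0,15],[[0,0,5],0,15],[[0,0,0],0,15],[[0,0,0],0,15],[[0,0,0],0,15]]'
python3 - <<'E'
from h import *
import pickle
a,b,w=cam("scene"),cam("side"),cam("wrist")
s=env.sense(); print(s["tcp_pos"],s["orientation"],s["wrist_force"])
pickle.dump((a,b,w,s),open("t2.pkl","wb"))
P=np.array([.53,-.219,.125]); us=[proj(c,P).astype(int) for c in(a,b,w)]; print(us)
f=lambda i:cv2.resize(i,(390,300),interpolation=cv2.INTER_CUBIC)
cr=lambda c,u:f(c["f"][u[1]-45:u[1]+45,u[0]-58:u[0]+59])
save("g1.png",np.vstack([np.hstack([cr(a,us[0]),cr(b,us[1])]),np.hstack([f(w["f"]),f(w["f"][120:330,140:420])])]))
E
```

```text
time_s: 7.25
tcp_pos: [0.5072, -0.0885, 0.3229]
orientation: [0.122, 0.993, 0.0, -0.0]
wrist_force: [0.7, -0.2, -1.8]
grip_width: 0.269
grip_force: 59.0
time_s: 8.35
tcp_pos: [0.5052, -0.2141, 0.2547]
orientation: [0.103, 0.995, -0.0, 0.001]
wrist_force: [-0.8, 0.2, -0.8]
grip_width: 0.263
grip_force: 59.0
[ 0.5048137  -0.21393521  0.25428284] [ 1.02657686e-01  9.94716302e-01 -6.27138589e-05  9.34525495e-04] [-0.75938054  0.20978205 -1.62621826]
[array([271, 165]), array([265, 234]), array([283, 237])]
```

View pics/g1.png

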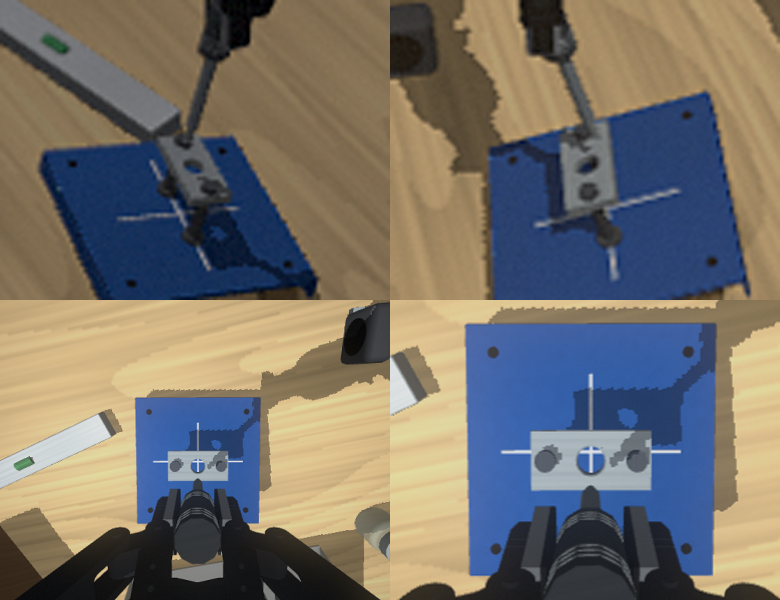

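The lower-right wrist crop shows the panel edges parallel to the image axes, so the yaw is right. The guide hole is at (591,460) with the cross visible through it, and the nose tip at (591,490), in line sideways and offset only up the slope.

```bash
python3 - <<'E'
from ang import *
import pickle
a,b,w,s=pickle.load(open("t2.pkl","rb"))
W=lambda x,y:(140+(x-390)*280/390,120+(y-300)*.7)
A=lambda x,y:(271-58+x*.3,165-45+y*.3); B=lambda x,y:(265-58+(x-390)*.3,234-45+y*.3)
Rm=R.from_quat(s["orientation"]).as_matrix(); tl=lambda P:Rm.T@(P-s["tcp_pos"])*1000
o,v=ray(w,W(591,460))
H=onz(w,W(591,460),.1132); print("hole wrist",H,tl(H)); 
H3=tri([ray(w,W(591,460)),ray(a,A(193,166)),ray(b,B(587,164))]); print("hole 3",H3,tl(H3))
M=onz(w,W(591,458),.062); print("cross seen",M,tl(M))
M2=onz(w,W(591,452),.062); print("cross by arms",M2,tl(M2))
for z in(112,115,118):
    print("tip",tl(onz(w,W(591,489),s["tcp_pos"][2]-z/1000)))
T=tri([ray(w,W(591,489)),ray(a,A(184,142)),ray(b,B(591,134))]); print("tip3",tl(T))
for n,p in(("ul",(493,352)),("ur",(688,352)),("ll",(495,549)),("lr",(686,549))):
    P=onz(w,W(*p),.062+(.018 if n[0]=='l' else -.018)); print(n,P)
axis(a,s,A(210,60),A(193,118),6); axis(b,s,B(569,70),B(584,115),6)
E
```

```text
hole wrist [ 0.52986562 -0.21833126  0.1132    ] [-25.15754148   0.80350638 141.13024246]
hole 3 [ 0.53171203 -0.21920262  0.1101894 ] [-27.1373552    0.32740409 144.14452511]
cross seen [ 0.54852708 -0.22202577  0.062     ] [-44.08432136   0.99467276 192.3657771 ]
cross by arms [ 0.54405187 -0.22109723  0.062     ] [-39.51381269   0.98966368 192.35722052]
tip [-30.55334986   0.71251603 112.05744187]
tip [-31.96492629   0.72404744 115.06009046]
tip [-33.37650273   0.73557885 118.06273904]
tip3 [-32.65096976   0.46680718 114.30415722]
ul [ 0.46330374 -0.2759611   0.044     ]
ur [ 0.49183504 -0.13926293  0.044     ]
ll [ 0.59572191 -0.30400452  0.08      ]
lr [ 0.62441287 -0.16647193  0.08      ]
angle 13.569692036666657 x at z=-4: -5.24790634023287 x at 112: -33.246315832291856 res px 0.5455406
angle 13.944025223711613 x at z=-4: -2.704245099855834 x at 112: -31.50595236425331 res px 0.32898983
```

```bash
python3 -m jog '[[[7,0,0],0,15],[[6.5,0,0],0,15],[[0,0,0],0,15],[[-2.7,0,10],0,15],[[-2.7,0,10],0,15],[[-2.7,0,10],0,15],[[0,0,0],0,15],[[0,0,0],0,15]]' 60
python3 - <<'E'
from h import *
import pickle
a,w=cam("scene"),cam("wrist")
s=env.sense(); print(s["tcp_pos"],s["orientation"],s["wrist_force"])
pickle.dump((a,w,s),open("t3.pkl","wb"))
f=lambda i:cv2.resize(i,(390,300),interpolation=cv2.INTER_CUBIC)
save("g2.png",np.hstack([f(a["f"][120:210,213:330]),f(w["f"][150:300,180:375])]))
E
```

```text
time_s: 9.3
tcp_pos: [0.4986, -0.2125, 0.2224]
orientation: [0.103, 0.995, -0.0, -0.001]
wrist_force: [-0.1, 0.7, -2.4]
grip_width: 0.261
grip_force: 59.0
[ 0.49908256 -0.2128146   0.22332808] [ 1.02761409e-01  9.94706023e-01 -1.39434435e-04  2.95548403e-05] [-0.51418986  0.22379309 -1.35324906]
```

View pics/g2.png

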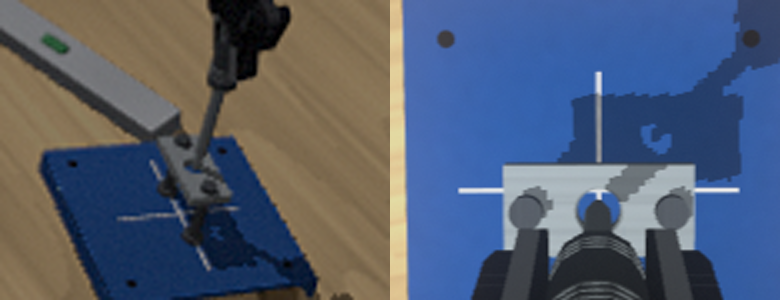

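The tip is in the hole, centred sideways, with no contact force. I'll continue down along the panel normal, stopping about 6 mm short.

```bash
python3 -m jog '[[[-2.7,0,10],0,15],[[-2.8,0,10],0,15],[[-2.8,0,10],0,15],[[-2.8,0,10],0,15],[[0,0,0],0,15],[[0,0,0],0,15],[[0,0,0],0,15]]' 60
python3 -m jog '[[[1.5,0,0],0,15],[[1,0,0],0,15],[[0,0,0],0,15],[[0,0,0],0,15]]' 20
python3 -m jog '[[[1,0,0],0,15],[[0,0,0],0,15],[[0,0,0],0,15]]'
```

```text
time_s: 10.1
tcp_pos: [0.51, -0.2152, 0.1835]
orientation: [0.103, 0.995, -0.0, 0.0]
wrist_force: [0.1, -0.9, -1.3]
grip_width: 0.27
grip_force: 59.0
time_s: 10.5
tcp_pos: [0.5074, -0.2144, 0.1835]
orientation: [0.103, 0.995, 0.0, 0.0]
wrist_force: [0.9, 0.2, -2.1]
grip_width: 0.264
grip_force: 59.0
time_s: 10.8
tcp_pos: [0.5063, -0.2142, 0.1833]
orientation: [0.103, 0.995, -0.0, -0.0]
wrist_force: [-0.2, 1.0, -1.6]
grip_width: 0.268
grip_force: 59.0
```

```bash
python3 -m jog '[[[1,0,0],0,15],[[0,0,0],0,15],[[0,0,0],0,15]]'; python3 -m jog '[[[1,0,0],0,15],[[0,0,0],0,15],[[0,0,0],0,15]]'; python3 -m jog '[[[1,0,0],0,15],[[0,0,0],0,15],[[0,0,0],0,15]]'
```

```text
time_s: 11.1
tcp_pos: [0.5057, -0.214, 0.1834]
orientation: [0.103, 0.995, -0.0, 0.0]
wrist_force: [1.1, 0.0, -1.8]
grip_width: 0.267
grip_force: 59.0
time_s: 11.4
tcp_pos: [0.5052, -0.2139, 0.1836]
orientation: [0.103, 0.995, -0.0, 0.001]
wrist_force: [4.0, -0.8, -2.1]
grip_width: 0.269
grip_force: 59.0
time_s: 11.7
tcp_pos: [0.5046, -0.2138, 0.1837]
orientation: [0.103, 0.995, -0.0, 0.001]
wrist_force: [5.0, -0.9, -3.4]
grip_width: 0.265
grip_force: 58.9
```

```bash
python3 -m jog '[[[1,0,0],0,15],[[0,0,0],0,15],[[0,0,0],0,15]]'; python3 -m jog '[[[1,0,0],0,15],[[0,0,0],0,15],[[0,0,0],0,15]]'; python3 -m jog '[[[-1.5,0,0],0,15],[[-1.5,0,0],0,15],[[-1.5,0,0],0,15],[[-1,0,0],0,15],[[0,0,0],0,15],[[0,0,0],0,15]]'
python3 - <<'E'
from ang import *
import pickle
a,b,w=cam("scene"),cam("side"),cam("wrist")
s=env.sense(); print(s["tcp_pos"],s["wrist_force"])
pickle.dump((a,b,w,s),open("t4.pkl","wb"))
Rm=R.from_quat(s["orientation"]).as_matrix(); wp=lambda t:np.array(s["tcp_pos"])+Rm@(np.array(t)/1000)
for c in(a,b):
    u,v=proj(c,wp((-14,.5,38))),proj(c,wp((-18,.5,55))); print(u,v); axis(c,s,u,v,6)
f=lambda i:cv2.resize(i,(390,390),interpolation=cv2.INTER_CUBIC)
cr=lambda c:(lambda u:f(c["f"][u[1]-32:u[1]+32,u[0]-32:u[0]+32]))(proj(c,wp((-16,.5,46))).astype(int))
save("g3.png",np.hstack([cr(a),cr(b)]))
E
```

```text
time_s: 12.0
tcp_pos: [0.5043, -0.2137, 0.1839]
orientation: [0.103, 0.995, -0.0, 0.002]
wrist_force: [6.0, -1.0, -3.9]
grip_width: 0.265
grip_force: 58.8
time_s: 12.3
tcp_pos: [0.504, -0.2136, 0.1842]
orientation: [0.102, 0.995, -0.001, 0.003]
wrist_force: [6.5, -1.7, -4.8]
grip_width: 0.262
grip_force: 58.8
time_s: 12.9
tcp_pos: [0.506, -0.2142, 0.1828]
orientation: [0.103, 0.995, 0.0, -0.001]
wrist_force: [0.8, 0.7, -1.7]
grip_width: 0.264
grip_force: 58.8
[ 0.50596292 -0.21419336  0.18279816] [ 0.79941199 -0.35652859 -1.13842864]
[275.61259178 159.48045452] [274.15216777 164.48507534]
angle 158.23115725358096 x at z=-4: -29.752734700254557 x at 112: 16.570799198162632 res px 7.8573604
[260.42142103 228.68220865] [262.34715123 233.47480471]
angle -48.45785193397801 x at z=-4: -73.92662176252702 x at 112: 56.99333878642385 res px 3.0509632
```

View pics/g3.png

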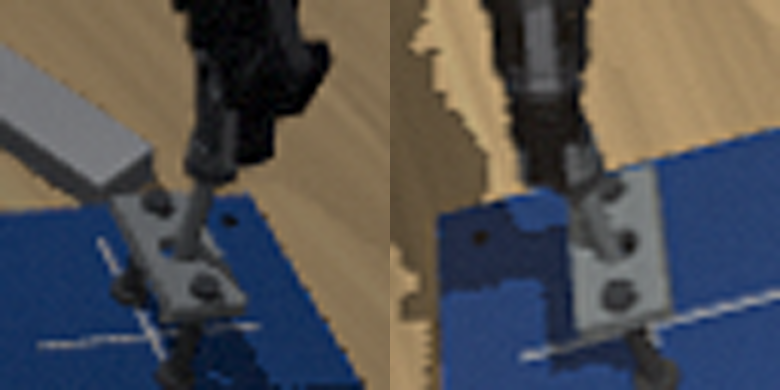

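The arm's compliance took up part of the push, but the force levelled off at about 6.5 N, so the punch turned in the pads by up to about 1°. Now I re-centre and descend along the normal until contact.

```bash
python3 -m jog '[[[-1.7,0,0],0,15],[[-1.7,0,0],0,15],[[-0.5,0,2],0,15],[[-0.6,0,2],0,15],[[0,0,0],0,15],[[0,0,0],0,15],[[0,0,0],0,15]]' 60
python3 -m jog '[[[-0.4,0,1.5],0,15],[[0,0,0],0,15],[[0,0,0],0,15]]'
python3 -m jog '[[[-0.4,0,1.5],0,15],[[0,0,0],0,15],[[0,0,0],0,15]]'
python3 -m jog '[[[-0.4,0,1.5],0,15],[[0,0,0],0,15],[[0,0,0],0,15]]'
```

```text
time_s: 13.75
tcp_pos: [0.5112, -0.2152, 0.1792]
orientation: [0.103, 0.995, 0.0, -0.0]
wrist_force: [-0.2, -0.1, -0.7]
grip_width: 0.264
grip_force: 58.8
time_s: 14.05
tcp_pos: [0.5116, -0.2152, 0.1777]
orientation: [0.103, 0.995, 0.0, -0.0]
wrist_force: [0.1, -0.0, -1.2]
grip_width: 0.268
grip_force: 58.8
time_s: 14.35
tcp_pos: [0.5122, -0.2155, 0.1766]
orientation: [0.103, 0.995, 0.0, 0.0]
wrist_force: [-0.4, -0.1, 0.5]
grip_width: 0.266
grip_force: 58.8
time_s: 14.65
tcp_pos: [0.5125, -0.2155, 0.1749]
orientation: [0.103, 0.995, -0.0, 0.0]
wrist_force: [-0.2, -0.4, 2.3]
grip_width: 0.265
grip_force: 58.8
```

```bash
cat > f.py <<'E'
from h import *
F=[];P=[]
for _ in range(6):
    env.get_image("wrist"); s=env.sense(); F.append(s["wrist_force"]); P.append(s["tcp_pos"])
print("F",np.mean(F,0).round(2),"P",(np.mean(P,0)*1000).round(2),s["grip_force"],s["time_s"])
E
python3 -m jog '[[[2.0,0,-3],0,15],[[0.8,0,-3],0,15],[[0,0,0],0,15],[[0,0,0],0,15],[[0,0,0],0,15]]' >/dev/null; python3 f.py
for i in 1 2; do :; done
python3 -m jog '[[[-0.5,0,2],0,15],[[-0.3,0,1],0,15],[[0,0,0],0,15],[[0,0,0],0,15]]' >/dev/null; python3 f.py
python3 -m jog '[[[-0.3,0,1],0,15],[[0,0,0],0,15],[[0,0,0],0,15]]' >/dev/null; python3 f.py
python3 -m jog '[[[-0.3,0,1],0,15],[[0,0,0],0,15],[[0,0,0],0,15]]' >/dev/null; python3 f.py
python3 -m jog '[[[-0.2,0,1],0,15],[[0,0,0],0,15],[[0,0,0],0,15]]' >/dev/null; python3 f.py
```

```text
F [ 0.05 -0.69 -1.3 ] P [ 509.59 -214.79  180.6 ] 58.94102096557617 15.45
F [-0.05 -0.2  -1.34] P [ 510.49 -215.05  177.79] 58.94158959388733 16.15
F [-0.13  0.16 -1.95] P [ 510.77 -215.1   176.77] 58.94097089767456 16.75
F [-0.4   0.08  0.99] P [ 511.13 -215.21  175.94] 58.94647657871246 17.35
F [-0.88  0.07  1.56] P [ 511.33 -215.23  174.83] 58.94895315170288 17.95
```

Contact is at z ≈ 176.3 mm. Pushing about 6.2 mm more in z, along the normal, gives roughly 8 mm of nose travel.

```bash
python3 -m jog '[[[-0.3,0,1],0,15],[[-0.3,0,1],0,15],[[-0.2,0,1],0,15],[[-0.3,0,1],0,15],[[-0.3,0,1],0,15],[[-0.3,0,1.2],0,15],[[0,0,0],0,15],[[0,0,0],0,15],[[0,0,0],0,15]]' 60; python3 f.py
python3 - <<'E'
from h import *
a,b,w=cam("scene"),cam("side"),cam("wrist")
s=env.sense(); Rm=R.from_quat(s["orientation"]).as_matrix(); P=np.array(s["tcp_pos"])+Rm@np.array([-.025,0,.08])
f=lambda i:cv2.resize(i,(390,290),interpolation=cv2.INTER_CUBIC)
cr=lambda c:(lambda u:f(c["f"][u[1]-35:u[1]+35,u[0]-47:u[0]+47]))(proj(c,P).astype(int))
save("end.png",np.vstack([np.hstack([cr(a),cr(b)]),np.hstack([f(w["f"]),f(w["f"][150:300,180:382])])]))
E
```

```text
time_s: 18.85
tcp_pos: [0.513, -0.2156, 0.1687]
orientation: [0.103, 0.995, -0.0, 0.0]
wrist_force: [-0.8, 0.2, 2.4]
grip_width: 0.267
grip_force: 59.0
F [-1.45  0.48  3.47] P [ 512.94 -215.57  168.64] 59.00498986244202 19.15
```

View pics/end.png

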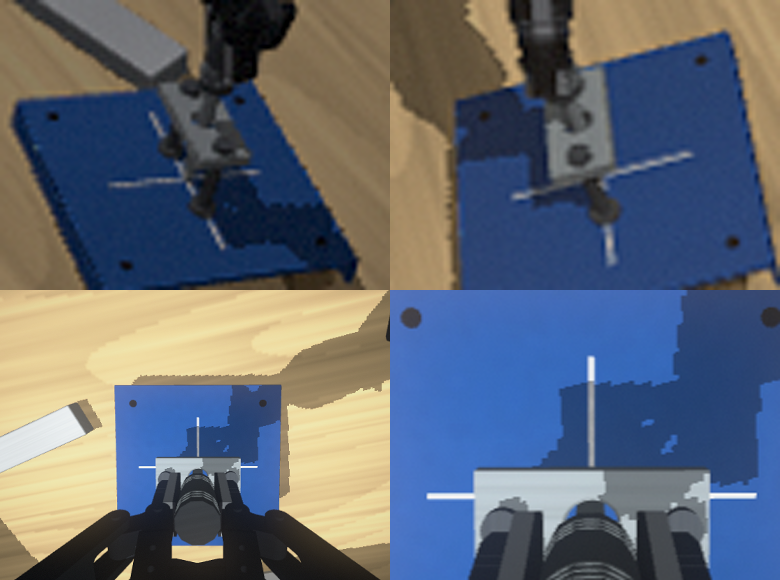

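The picture shows the shaft through the guide hole, centred sideways, with the grip intact. The force vector changed by (-1.4, +0.4, +5.0) N, which is 5.2 N along the panel normal and means the nose is about half-way in.

```bash
python3 -c "
from station import env
print(env.hand_in())"
```

```text
the job is handed in; nothing more can be done
None
```

The job is handed in at about 19 s of the 42 s allowed, with no verdict returned: the punch is through the guide and still gripped at about 59 N. By my estimate its tip is on the cross to within about 2 mm and its axis is 1–2° or less off square. The push is about 5.2 N along the panel's normal, so the nose is roughly 8 mm in, about half-way.

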